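# Find a flywheel's heavy side and hold it down

## Task

The wooden flywheel on its trial stand has a lead plug hidden somewhere inside, so one side is heavy. Grip the blue crank handle, wind the wheel one full turn and feel where its heavy side is, then wind that heavy side straight down and finish still gripping the handle firmly, holding the wheel still there so that a counterweight peg can be fitted at the top. Leave the other things on the table where they are.

Things in the scene. Friction and masses are not known exactly. Their poses are not given: they have to be found in the camera images.
- stand: Fixed wooden trial stand, screwed down; its place and yaw vary. Base 190 x 180 x 22 mm; origin on the table under the wheel's centre. Its own -x axis is level and points out of the front of the wheel, the crank side; z is up. One post 64 mm wide stands behind the wheel (own x from 32 to 68 mm); nothing but the low base is in front.
- axle (a point): Point on the wheel's level turning axis (along the stand's own x), at the wheel's front face, 155 mm above the table. The felt bearing drags with 0.30 N m either way while turning (in pauses some 0.2); the plug pulls at most 0.23, so the wheel stays where it is left. Turning takes the drag plus the plug's pull while the plug rises, minus it while it sinks: about 1 to 11 N along the handle's circle.
- flywheel: Upright plywood wheel, 150 mm across, 26 mm thick, red band, 12 equal peg holes. Origin at its centre on the axis, own x along the axis; own z, marked by a white line, turns with it. Turns many times either way. 0.8 to 0.95 kg with its crank; 0.34 to 0.48 kg of it is a lead plug hidden 48 mm from the axis, on a side that differs each time, neither told nor visible: it must be felt.
- handle: Blue crank handle: a sleeve 18 mm in diameter, 80 mm long, free to spin on a pin parallel to the axis, 50 mm from it, 18 to 98 mm in front of the wheel's face. Origin on its centre line in the wheel's mid plane. The balanced crank drives the wheel through a hub spring: at rest the handle stands over the white line (own z of the wheel); it leads the wheel by 1 rad per N m (about 0.07 to 0.55 rad).
- handle_grip (a point): Where to grip: on the blue sleeve's centre line, 73 mm in front of the wheel's front face; it goes round on a circle of 50 mm radius, between 105 and 205 mm above the table.
- peg_board: Bystander: peg game board, light wood with dowels, 130 x 110 mm, 34 mm high; origin under its centre.
- ink_pad: Bystander: black and red ink pad, 90 x 60 x 15 mm; origin under its centre.
- glue_bottle: Bystander: white glue bottle with red cap, 52 mm across, 130 mm high; origin under its centre.
- marker: Bystander: white marker pen with green cap, 125 mm long, 18 mm thick, lying; origin under its centre.

How it is judged:
By the outcome, as a careful person would: the job done as asked, in the order asked, and still so for the second after the job is handed in, while the arm keeps its last pose, push and grip.
It also fails if it takes over 64 s, if anything falls off the work surface, if the arm or the gripper's body presses on something with over 40 N, if the wrist force passes 120 N, or if a joint passes its speed limit or range.

## Robot

A 6-joint arm with a two-finger parallel gripper is mounted at the origin on the work surface. World frame = base frame: x ahead of the robot, y to its left, z up, the work surface at z = 0. Lengths are in m, angles in rad, forces in N, time in s.
With the tool pointing down it reaches from about 0.3 to 0.875 m from the base axis. Payload 6.4 kg.
Tool frame: the origin (TCP) lies midway between the tips of the shut fingers; the grasp point (between the pads) lies 19 mm behind it (ctrl.pinch_z is the distance from the TCP to the grasp point, in m); z points along the fingers, y is the line along which they close (so a half turn about z gives the same grasp; the last joint's range is limited). The gripper opens to 85 mm and grips with 20 to 120 N. Pads are 22 mm wide; open, the fingers measure 114 mm over their backs; the gripper's body (76 mm by 85 mm) begins 54 mm behind the grasp point. The pads swing forward as they close: fully open they stand 13 mm farther back than shut.
Start: joints at [-1.416, 0.181, 1.607, -0, 1.354, -0.206], TCP at [0.203, -0.538, 0.198] pointing down, gripper open.
Joint ranges: [-2.99, 2.99], [-0.89, 2.07], [0.3, 2.58], [-1.14, 4.28], [0, 2.63], [-3.12, 3.12]. Speed limits (rad/s): [2.57, 2.57, 3.01, 3.14, 3.14, 3.14].

## Interface

Orientations are given as a unit quaternion [w, x, y, z].
In Python, from bench import ctrl gives the robot as it stands.
- The arm moves only by the tool apply_moves, never from a script. Its argument "moves" is a list of rows, each an object with "jaw": the opening, from 0 (shut) to 1 (fully open); "offset": the shift along the tool's x, y, z in mm, a list of three; "rot": the turn, a rotation vector about the tool's x, y, z in degrees, a list of three. In form: [{"jaw": jaw, "offset": [dx, dy, dz], "rot": [ax, ay, az]}, ...]. A call has exactly 5 rows; each row shifts and turns the commanded pose from where the row before left it, along the tool's axes as they then stand; what a row does not reach is not made up. A row lasts 1/8 s, in which the tool goes at most 62.5 mm and 10.7 degrees, less where a joint would pass 70% of its speed; a pose out of reach is approached as far as the arm can. A call is refused whole if a number of a shift passes 62.5 or a number of a turn 10.7, either way. A call with a gripper value outside its range is refused whole. The fingers move at their own pace and stop on an object; the grip force is fixed at half the most. Time passes only in rows, so rows that do not move let the fingers close, or fill a call up. It gives the time, the measured TCP pose, the force, the opening and the grip force at its end, in the units of the state.
- ctrl.get_obs(): the state, without advancing time (a new reading comes with each control period).
- ctrl.camera(name): name is "side" or "top" or "wrist"; returns (picture, depth): 480x640x3 uint8, red, green, blue; 480x640 float32, m along the optical axis (not along the pixel's ray), 0 where there is no reading.
- ctrl.camera_params(name): a dict with "K" (3x3 intrinsics, pixels), "cam_to_world" (4x4, takes a point from camera to world coordinates); the wrist camera has in their place "mount" (4x4, takes a point from camera to tool coordinates, whose origin is the TCP and whose axes are the flange's). Camera axes: x right, y down, z forward; pixel columns grow to the right and rows downward; lengths in m; the calibration is good to about 2 mm. A picture is of the moment at which its call begins: read the wrist's pose just before it. camera_params takes no time and is no camera call.
- ctrl.hand_in(): hands the job in; it is judged then, once.
Trained networks look in the newest picture that a camera, given by its name, has taken for a name from the list of things; names that differ only in an ending like _2 or _b are one class to them, and where a whole thing is asked for, a point or a joint stands for the part that bears it (a point fixed in the world has none). Each returns a list of dicts, best first, with "score" (0 to 1); they miss things now and then, are a little off and sometimes report something else, mostly with a low value. They report only what shows in the picture. A call takes as long as a camera call.
- ctrl.outline_of(camera, target): "region" (480x640 bool, what is visible of it) and "position" ([column, row] in pixels, amid what is visible of it).
The state is a dict: "time_s": time; "q": joint angles; "dq": joint speeds; "joint_efforts": joint torques, N m; "eef_pos": TCP position; "eef_rot": TCP orientation; "wrist_force": force on the tool from outside, world axes, zero at the start; "torque": the same for the moment, N m; "opening": opening from 0.0 (shut) to 1.0 (fully open); "grasp_force": force on a finger pad.
Only numpy, scipy, OpenCV 4.12 (cv2) and the standard library are available. Lean on these libraries where they do the work, as an engineer would, in place of code of your own. Each camera call takes 0.05 s, during which the arm holds its last target. There are 200 camera calls.

## Working session

There is one attempt and no reset: what is moved stays moved. The work goes in short steps, Python scripts to look and compute and a tool call to move; the robot and the scene stay as the last step left them, time stands still between calls to the robot, and variables do not carry over. Pictures are saved under pics/ and viewed, at most 10 in all, crops included, and the job is handed in when it is done.

Besides the shell and the picture viewer there is one more tool, called as name(argument=value, ...) on one line, values as JSON. apply_moves: Moves the arm, as the interface text tells. Its arguments: {"type":"object","properties":{"moves":{"type":"array"}},"required":["moves"]}

```bash
ls; mkdir -p pics; python3 - <<'E'
from bench import ctrl
import numpy as np,cv2
o=ctrl.get_obs()
for k in o: print(k,np.round(o[k],3))
print(ctrl.pinch_z)
ims=[]
for c in ["side","top"]:
    p,d=ctrl.camera(c); P=ctrl.camera_params(c); print(c,np.round(P["K"],1).tolist(),np.round(P["cam_to_world"],3).tolist())
    ims.append(p)
    np.savez(f"{c}.npz",p=p,d=d,K=P["K"],T=P["cam_to_world"])
    for n in ["stand","flywheel","handle","handle_grip","axle"]:
        for r in ctrl.outline_of(c,n)[:2]:
            m=r["region"]&(d>0); v,u=np.nonzero(m)
            if len(u)==0: continue
            z=d[m]; X=np.c_[(u-P["K"][0,2])/P["K"][0,0]*z,(v-P["K"][1,2])/P["K"][1,1]*z,z]@P["cam_to_world"][:3,:3].T+P["cam_to_world"][:3,3]
            print(c,n,round(r["score"],2),np.round(r["position"]),len(u),"med",np.round(np.median(X,0),3),"min",np.round(np.percentile(X,3,axis=0),3),"max",np.round(np.percentile(X,97,axis=0),3))
im=np.vstack(ims)[:,:,::-1]
cv2.imwrite("pics/a.png",cv2.resize(ims[0][:,:,::-1],(640,480)));cv2.imwrite("pics/b.png",ims[1][:,:,::-1])
E
```

```text
pics
time_s 0.0
q [-1.416  0.182  1.608 -0.     1.354 -0.206]
dq [-0.    -0.001 -0.001 -0.     0.    -0.   ]
joint_efforts [ 0.0000e+00 -4.4487e+01 -3.5134e+01 -0.0000e+00  9.0000e-03 -0.0000e+00]
eef_pos [ 0.203 -0.537  0.197]
eef_rot [-0.001  0.984  0.179  0.   ]
wrist_force [-0.007 -0.762  0.365]
torque [0.018 0.012 0.049]
grasp_force 0.0
opening 1.001
0.0187
side [[553.1, 0.0, 316.3], [0.0, 553.1, 239.4], [0.0, 0.0, 1.0]] [[-0.837, -0.285, 0.467, 0.013], [-0.547, 0.416, -0.727, 0.817], [0.013, -0.864, -0.504, 0.719], [0.0, 0.0, 0.0, 1.0]]
side stand 0.94 [301. 308.] 11165 med [0.471 0.138 0.082] min [0.392 0.053 0.011] max [0.582 0.211 0.224]
side flywheel 0.8 [291. 254.] 3403 med [0.511 0.119 0.188] min [0.456 0.056 0.111] max [0.57  0.161 0.23 ]
side flywheel 0.33 [303. 309.] 11243 med [0.471 0.138 0.08 ] min [0.392 0.052 0.01 ] max [0.583 0.212 0.224]
side handle 0.54 [281. 222.] 153 med [0.573 0.075 0.21 ] min [0.55  0.053 0.203] max [0.602 0.094 0.213]
side handle_grip 0.45 [279. 224.] 181 med [0.576 0.072 0.21 ] min [0.55  0.046 0.2  ] max [0.605 0.094 0.213]
side axle 0.75
[... 200 characters left out ...]
487.1, 0.0, 311.0], [0.0, 487.1, 233.7], [0.0, 0.0, 1.0]] [[0.009, -0.998, 0.058, 0.462], [-1.0, -0.008, 0.017, 0.008], [-0.016, -0.058, -0.998, 1.158], [0.0, 0.0, 0.0, 1.0]]
top stand 0.6 [274. 246.] 6365 med [0.492 0.1   0.025] min [0.396 0.013 0.019] max [0.594 0.205 0.229]
top flywheel 0.92 [280. 230.] 1599 med [0.52  0.085 0.21 ] min [0.463 0.046 0.117] max [0.595 0.149 0.232]
top handle 0.88 [289. 207.] 354 med [0.571 0.072 0.209] min [0.541 0.046 0.203] max [0.602 0.096 0.213]
top handle_grip 0.83 [284. 206.] 354 med [0.572 0.072 0.209] min [0.543 0.047 0.203] max [0.602 0.096 0.213]
top axle 0.89 [276. 246.] 6610 med [0.493 0.1   0.025] min [0.394 0.011 0.018] max [0.596 0.207 0.229]
```

View pics/a.png

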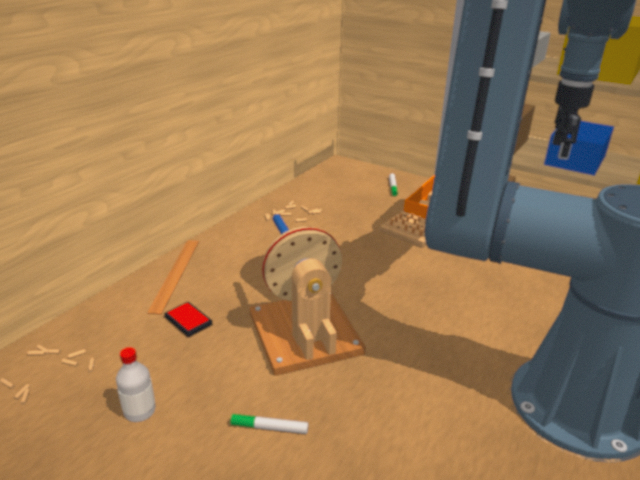

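View pics/b.png

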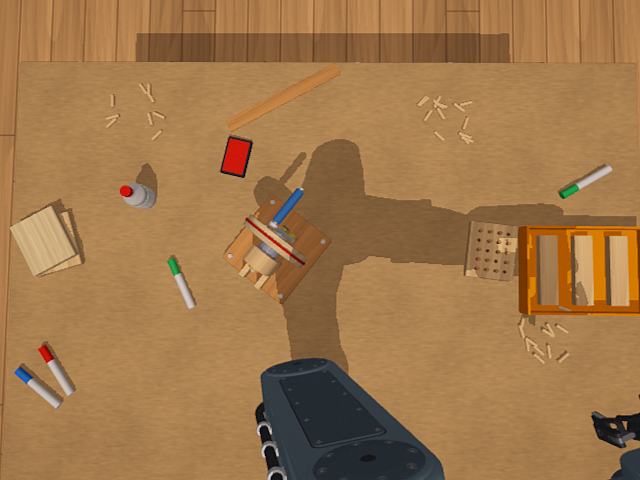

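The side view sees the stand from behind: the wheel is at about (300,262) and the blue handle points away at (281,222). The top view shows the handle at (288,207), upper right of the wheel, pointing away from the robot, so the handle is near the top of its circle.

```bash
python3 - <<'E'
from bench import ctrl
import numpy as np,cv2
print("mount",np.round(ctrl.camera_params("wrist")["mount"],3).tolist())
r=ctrl.outline_of("top","handle")[0]; rs=ctrl.outline_of("top","stand")[0]
Z=np.load("top.npz");d,K,T,p=Z["d"],Z["K"],Z["T"],Z["p"]
v,u=np.mgrid[:480,:640]
X=np.stack([(u-K[0,2])/K[0,0]*d,(v-K[1,2])/K[1,1]*d,d],-1)@T[:3,:3].T+T[:3,3]
blue=(p[...,2].astype(int)>p[...,0]+60)&(X[...,2]>.15)&(X[...,0]>.45)&(X[...,0]<.7)&(abs(X[...,1]-.07)<.1)
H=X[blue]; print(len(H))
for S in [H]:
    xy=S[:,:2]; c=xy.mean(0); w=np.linalg.svd(xy-c)[2][0]; w=w*np.sign(w[0]); t=(xy-c)@w
    print("c",c,"dir",w,np.degrees(np.arctan2(w[1],w[0])),"t",np.percentile(t,[1,99]),"zmax",np.percentile(S[:,2],[50,90,97]))
    print("end",c+w*t.max())
B=X[(abs(X[...,2]-.022)<.006)&rs["region"]]
rect=cv2.minAreaRect((B[:,:2]*1000).astype(np.float32)); print(rect)
print(cv2.boxPoints(rect))
# wheel band / rim: points z>.2
W=X[rs["region"]&(X[...,2]>.222)&~blue];print("top wheel",W.mean(0),len(W))
E
```

```text
mount [[-0.001, -0.955, -0.295, 0.076], [1.0, -0.001, -0.0, -0.0], [-0.0, -0.295, 0.955, -0.175], [0.0, 0.0, 0.0, 1.0]]
906
c [0.51330866 0.0942755 ] dir [ 0.87522367 -0.48371843] -28.92854161775266 t [-0.07488183  0.0986396 ] zmax [0.20943297 0.23002753 1.15835303]
end [0.60455957 0.04384297]
((492.8229064941406, 110.00056457519531), (180.23060607910156, 189.26292419433594), 52.338199615478516)
[[362.8493    96.482254]
 [512.67566  -19.157276]
 [622.7965   123.518875]
 [472.97015  239.1584  ]]
top wheel [0.50387035 0.09845541 0.27945775] 253
```

```bash
python3 - <<'E'
from bench import ctrl
import numpy as np,cv2
r=ctrl.outline_of("top","handle")[0]["region"]; rw=ctrl.outline_of("top","flywheel")[0]["region"]
Z=np.load("top.npz");d,K,T,p=Z["d"],Z["K"],Z["T"],Z["p"]
v,u=np.mgrid[:480,:640]
X=np.stack([(u-K[0,2])/K[0,0]*d,(v-K[1,2])/K[1,1]*d,d],-1)@T[:3,:3].T+T[:3,3]
a=np.radians(-37.66); f=np.array([np.cos(a),np.sin(a)]); n=np.array([-f[1],f[0]])
q=p.astype(int)
H=X[r&(X[...,2]>.195)&(X[...,2]<.225)&(q[...,2]>q[...,0]+60)]
s,l=H[:,:2]@f,H[:,:2]@n
print(len(H),"s",np.percentile(s,[0,2,50,98,100]),"l",np.percentile(l,[2,50,98]),"slope",np.polyfit(s,l,1),"z",np.percentile(H[:,2],[5,50,95]))
W=X[rw&(X[...,2]>.2)&(X[...,2]<.24)]
m=~((W[:,:2]@f)>.36); W=W[m];s,l,z=W[:,:2]@f,W[:,:2]@n,W[:,2]
for lo in np.arange(.33,.46,.01):
    k=(l>lo)&(l<lo+.01)
    if k.sum()>5: print(round(lo,3),k.sum(),np.percentile(s[k],[3,97]).round(4),np.percentile(z[k],95).round(4))
E
```

```text
305 s [0.37038135 0.37194316 0.40877998 0.44651857 0.44840957] l [0.39798829 0.40439135 0.41198486] slope [-0.00432885  0.40643743] z [0.20482498 0.20933186 0.21226794]
0.33 70 [0.3268 0.3505] 0.2153
0.34 72 [0.3263 0.3503] 0.2213
0.35 74 [0.3264 0.3511] 0.2272
0.36 73 [0.3263 0.3506] 0.2303
0.37 73 [0.3265 0.3508] 0.2323
0.38 68 [0.3274 0.3506] 0.2326
0.39 73 [0.3272 0.3513] 0.2336
0.4 74 [0.3278 0.3593] 0.2319
0.41 64 [0.3274 0.3514] 0.2298
0.42 62 [0.3263 0.3505] 0.2241
0.43 62 [0.3267 0.3502] 0.22
0.44 41 [0.326  0.3506] 0.2096
```

apply_moves(moves=[{"jaw": 0.6,"offset": [0,0,-25],"rot": [0,0,9.7]},{"jaw": 0.6,"offset": [0,0,-25],"rot": [0,0,9.7]},{"jaw": 0.6,"offset": [0,0,-25],"rot": [0,0,9.7]},{"jaw": 0.6,"offset": [0,0,-25],"rot": [0,0,9.7]},{"jaw": 0.6,"offset": [0,0,-25],"rot": [0,0,9.7]}])

```text
time_s: 1.42
eef_pos: [0.203, -0.5379, 0.3241]
eef_rot: [0.0, 0.97, -0.243, 0.0]
wrist_force: [0.5, 0.5, 0.4]
opening: 0.599
grasp_force: 0.0
```

```bash
cat > h.py <<'E'
from bench import ctrl
import numpy as np
from scipy.spatial.transform import Rotation as R
a=np.radians(-37.66); f=np.array([np.cos(a),np.sin(a),0]); n=np.array([-f[1],f[0],0]); S,L,Z=.424,.3875,.155
def pose():
    o=ctrl.get_obs(); w,x,y,z=o["eef_rot"]; return o,np.array(o["eef_pos"]),R.from_quat([x,y,z,w])
def target(th,r=.05,up=0):  # TCP for handle angle th (deg from up toward +n)
    t=np.radians(th); return S*f+(L+r*np.sin(t))*n+np.array([0,0,Z+r*np.cos(t)-ctrl.pinch_z+up])
Rt=R.from_matrix(np.c_[f,-n,[0,0,-1]])
def rel(P):
    o,p,q=pose(); print("t",round(o["time_s"],2),"p",p.round(4),"rotvec to target deg (tool)",np.degrees((q.inv()*Rt).as_rotvec()).round(2),"offset mm tool",(q.inv().apply(P-p)*1000).round(1),"in target axes",(Rt.inv().apply(P-p)*1000).round(1))
E
python3 -c "
from h import *
rel(target(20,up=.1))"
```

```text
t 1.43 p [ 0.203  -0.5379  0.3241] rotvec to target deg (tool) [ 0.   -0.    9.51] offset mm tool [  52.3 -707.5   40.8] in target axes [ -65.4 -706.4   40.9]
```

apply_moves(moves=[{"jaw": 0.6,"offset": [3.5,-47.2,0],"rot": [0,0,9.5]},{"jaw": 0.6,"offset": [-4.4,-47.1,0],"rot": [0,0,0]},{"jaw": 0.6,"offset": [-4.4,-47.1,0],"rot": [0,0,0]},{"jaw": 0.6,"offset": [-4.4,-47.1,0],"rot": [0,0,0]},{"jaw": 0.6,"offset": [-4.4,-47.1,0],"rot": [0,0,0]}])

```text
time_s: 2.05
eef_pos: [0.329, -0.3361, 0.3234]
eef_rot: [0.0, 0.947, -0.32, 0.0]
wrist_force: [-0.2, 1.2, -1.2]
opening: 0.606
grasp_force: 0.0
```

apply_moves(moves=[{"jaw": 0.6,"offset": [-4.4,-47.1,0],"rot": [0,0,0]},{"jaw": 0.6,"offset": [-4.4,-47.1,0],"rot": [0,0,0]},{"jaw": 0.6,"offset": [-4.4,-47.1,0],"rot": [0,0,0]},{"jaw": 0.6,"offset": [-4.4,-47.1,0],"rot": [0,0,0]},{"jaw": 0.6,"offset": [-4.4,-47.1,0],"rot": [0,0,0]}])

```text
time_s: 2.68
eef_pos: [0.4544, -0.1354, 0.3236]
eef_rot: [0.0, 0.947, -0.32, 0.0]
wrist_force: [0.8, -0.2, 0.7]
opening: 0.598
grasp_force: 0.0
```

apply_moves(moves=[{"jaw": 0.6,"offset": [-4.4,-47.1,0],"rot": [0,0,0]},{"jaw": 0.6,"offset": [-4.4,-47.1,0],"rot": [0,0,0]},{"jaw": 0.6,"offset": [-4.4,-47.1,0],"rot": [0,0,0]},{"jaw": 0.6,"offset": [-4.4,-47.1,0],"rot": [0,0,0]},{"jaw": 0.6,"offset": [-4.4,-47.1,0],"rot": [0,0,0]}])

```text
time_s: 3.3
eef_pos: [0.5797, 0.0653, 0.3234]
eef_rot: [0.0, 0.947, -0.32, 0.0]
wrist_force: [1.1, -0.8, 0.3]
opening: 0.6
grasp_force: 0.0
```

```bash
python3 - <<'E'
from h import *
import cv2
rel(target(20,up=.1))
o,p0,q=pose(); print(o["q"])
p,d=ctrl.camera("wrist"); C=ctrl.camera_params("wrist"); K,M=C["K"],C["mount"]
cv2.imwrite("pics/w1.png",p[:,:,::-1])
r=ctrl.outline_of("wrist","handle")[0]; print(r["score"],r["position"])
v,u=np.mgrid[:480,:640]
X=np.stack([(u-K[0,2])/K[0,0]*d,(v-K[1,2])/K[1,1]*d,d],-1)@M[:3,:3].T+M[:3,3]
X=q.apply(X.reshape(-1,3)).reshape(X.shape)+p0
qq=p.astype(int);m=r["region"]&(d>0)&(qq[...,2]>qq[...,0]+60); H=X[m]
s,l=H@f,H@n; print("s",np.percentile(s,[2,50,98]),"l",np.percentile(l,[2,50,98]),np.polyfit(s,l,1),"z",np.percentile(H[:,2],[5,50,90,98]))
E
```

```text
t 3.3 p [0.5797 0.0653 0.3234] rotvec to target deg (tool) [-0.   -0.02  0.34] offset mm tool [ 4.9  1.3 40.1] in target axes [ 4.9  1.2 40.1]
[-9.11462451e-02  1.25344070e-01  1.42094188e+00 -1.46238229e-04
  1.59492486e+00  2.13109062e+00]
0.8 [316.8, 234.2]
s [0.37528203 0.40589723 0.44907652] l [0.40570571 0.40829091 0.41027714] [-0.00900058  0.4118682 ] z [0.20901911 0.20981078 0.21022291 0.21051168]
```

View pics/w1.png

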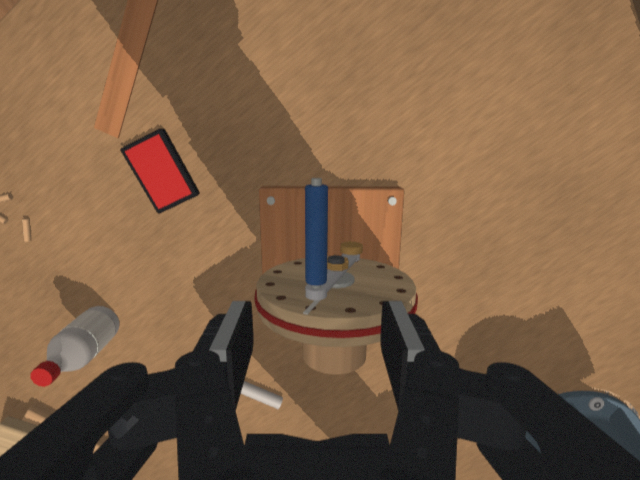

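The wrist view shows the handle at column 317, between and parallel to the open fingers, with the hub at about (336,262). The line-up is good, so I go down and grip.

apply_moves(moves=[{"jaw": 0.6,"offset": [1,0,28],"rot": [0,0,0.3]},{"jaw": 0.6,"offset": [1,0,28],"rot": [0,0,0]},{"jaw": 0.6,"offset": [1,0,28],"rot": [0,0,0]},{"jaw": 0.6,"offset": [1,0,28],"rot": [0,0,0]},{"jaw": 0.6,"offset": [1,0,29],"rot": [0,0,0]}])

```text
time_s: 4.03
eef_pos: [0.5828, 0.0601, 0.1816]
eef_rot: [0.0, 0.947, -0.323, 0.0]
wrist_force: [-0.1, 0.5, 0.9]
opening: 0.604
grasp_force: 0.0
```

apply_moves(moves=[{"jaw": 0,"offset": [0,0,0],"rot": [0,0,0]},{"jaw": 0,"offset": [0,0,0],"rot": [0,0,0]},{"jaw": 0,"offset": [0,0,0],"rot": [0,0,0]},{"jaw": 0,"offset": [0,0,0],"rot": [0,0,0]},{"jaw": 0,"offset": [0,0,0],"rot": [0,0,0]}])

```text
time_s: 4.65
eef_pos: [0.5832, 0.0608, 0.1829]
eef_rot: [-0.0, 0.947, -0.322, 0.0]
wrist_force: [-0.4, -0.5, 0.5]
opening: -0.004
grasp_force: 0.0
```

```bash
cat > s.py <<'E'
from h import *
import sys
o,p,q=pose(); g=p+q.apply([0,0,-ctrl.pinch_z]); F=np.array(o["wrist_force"])
print("t",round(o["time_s"],2),"s",round(g@f,4),"l-L",round(g@n-L,4),"z-Z",round(g[2]-Z,4),"th",round(np.degrees(np.arctan2(g@n-L,g[2]-Z)),1),"r",round(np.hypot(g@n-L,g[2]-Z),4),"F s,l,z",round(F@f,2),round(F@n,2),round(F[2],2),"grip",round(o["opening"],3),round(o["grasp_force"],1), "tq",np.round(o["torque"],2))
E
python3 s.py
```

```text
t 4.65 s 0.4246 l-L 0.017 z-Z 0.0466 th 20.0 r 0.0496 F s,l,z -0.01 -0.59 0.49 grip -0.004 0.0 tq [-0.01  0.    0.02]
```

The jaw shut fully with no grip force, so something is off. I'll look.

```bash
python3 - <<'E'
from h import *
import cv2
p,d=ctrl.camera("wrist"); s,ds=ctrl.camera("side"); t,dt=ctrl.camera("top")
im=np.hstack([cv2.resize(p,(400,300)),cv2.resize(s[150:330,190:430],(400,300))])
im=np.vstack([im,np.hstack([cv2.resize(t[150:300,190:390],(400,300)),np.zeros((300,400,3),np.uint8)])])
cv2.imwrite("pics/w2.png",im[:,:,::-1])
E
```

```text
(no output)
```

View pics/w2.png

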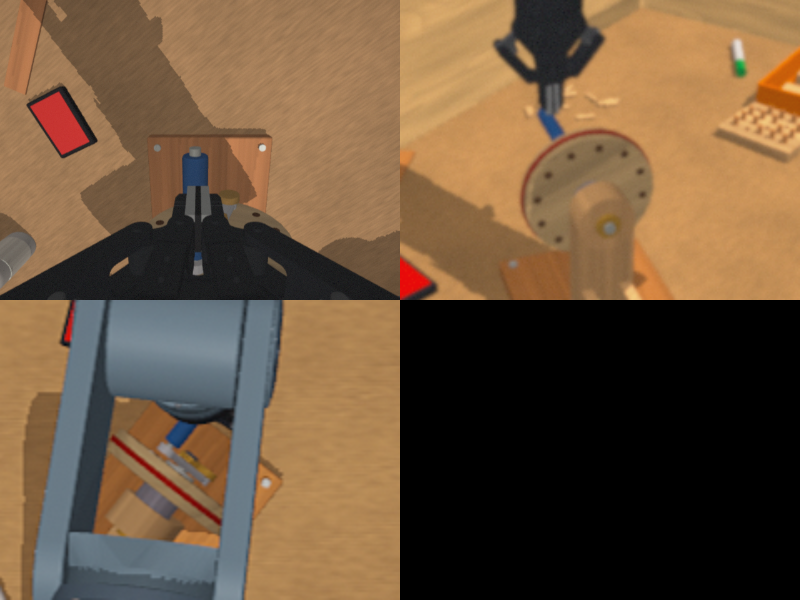

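```bash
python3 - <<'E'
from h import *
import cv2
o,p0,q=pose()
p,d=ctrl.camera("wrist"); C=ctrl.camera_params("wrist"); K,M=C["K"],C["mount"]
v,u=np.mgrid[:480,:640]
X=np.stack([(u-K[0,2])/K[0,0]*d,(v-K[1,2])/K[1,1]*d,d],-1)@M[:3,:3].T+M[:3,3]
W=q.apply(X.reshape(-1,3)).reshape(X.shape)+p0
qq=p.astype(int);m=(d>0)&(qq[...,2]>qq[...,0]+50)&(W[...,2]>.1); H=W[m]
s,l,z=H@f,H@n-L,H[:,2]
for lo in np.arange(.36,.46,.01):
    k=(s>lo)&(s<lo+.01)
    if k.sum()>5: print(round(lo,3),k.sum(),"l",np.percentile(l[k],[3,50,97]).round(4),"z",np.percentile(z[k],[50,95]).round(4))
def px(P):
    c=np.linalg.inv(M)@np.r_[P,1]; return (K@c[:3]/c[2])[:2].round(0)
print("tcp px",px([0,0,0]),"pinch",px([0,0,-.0187]))
for r in range(280,470,12): print(r,[ (X[r,c]*1000).round(0).astype(int).tolist() for c in (300,308,314,320,330)])
cv2.imwrite("pics/w3.png",cv2.resize(p[200:480,180:460],(800,800))[:600][:,:,::-1])
E
```

```text
0.37 99 l [0.0162 0.018  0.0203] z [0.2095 0.2104]
0.42 28 l [0.0255 0.0262 0.0269] z [0.2068 0.208 ]
0.43 535 l [0.015  0.0208 0.0267] z [0.2092 0.2104]
0.44 664 l [0.0147 0.0204 0.0262] z [0.2092 0.2105]
tcp px [318. 286.] pinch [319. 303.]
280 [[13, -8, -24], [15, -4, -28], [15, -2, -28], [14, 1, -26], [13, 5, -23]]
292 [[9, -8, -26], [9, -4, -28], [9, -2, -28], [10, 1, -28], [8, 5, -24]]
304 [[11, -7, -43], [12, -4, -44], [12, -2, -44], [11, 0, -43], [12, 4, -44]]
316 [[12, -7, -53], [12, -4, -53], [11, -2, -52], [11, 0, -52], [11, 4, -53]]
328 [[12, -6, -62], [11, -4, -61], [11, -2, -61], [11, 0, -61], [11, 4, -61]]
340 [[11, -6, -68], [11, -4, -68], [76, -1, -175], [11, 0, -68], [11, 3, -68]]
352 [[13, -6, -78], [12, -3, -76], [8, -2, -70], [8, 0, -69], [13, 3, -77]]
364 [[13, -5, -83], [12, -3, -82], [4, -2, -70], [4, 0, -71], [12, 3, -82]]
376 [[13, -5, -89], [9, -3, -82], [0, -2, -70], [0, 0, -70], [13, 3, -89]]
388 [[16, -5, -98], [3, -3, -80], [-5, -2, -70], [-5, 0, -69], [13, 2, -93]]
400 [[14, -5, -99], [-1, -3, -80], [-9, -2, -70], [-9, 0, -70], [9, 3, -93]]
412 [[10, -5, -98], [-5, -3, -81], [-50, -2, -28], [-52, 1, -26], [-5, 3, -81]]
424 [[8, -5, -100], [-7, -3, -84], [-59, -2, -26], [-58, 1, -27], [-7, 3, -83]]
436 [[4, -5, -99], [-11, -3, -84], [-64, -2, -27], [-64, 1, -27], [-7, 3, -88]]
448 [[11, -4, -110], [11, -3, -110], [11, -1, -111], [11, 0, -111], [11, 2, -110]]
460 [[12, -4, -114], [12, -3, -114], [12, -1, -114], [10, 0, -112], [11, 2, -113]]
```

View pics/w3.png

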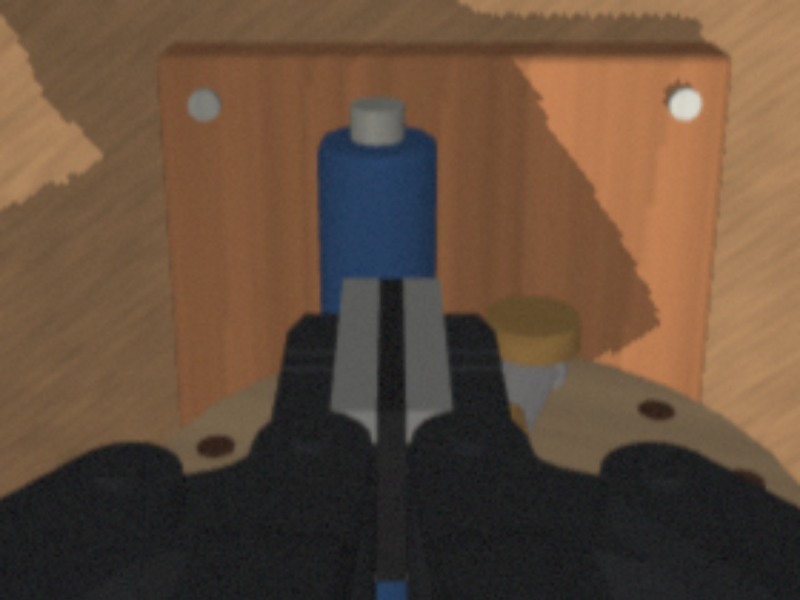

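The closed fingers show ending above the sleeve, with gap and pads over it. I'll check the true fingertip height with the side camera's depth.

```bash
python3 - <<'E'
from h import *
p,d=ctrl.camera("side"); C=ctrl.camera_params("side"); K,T=C["K"],C["cam_to_world"]
v,u=np.mgrid[:480,:640]
X=np.stack([(u-K[0,2])/K[0,0]*d,(v-K[1,2])/K[1,1]*d,d],-1)@T[:3,:3].T+T[:3,3]
s,l,z=X@f,X@n-L,X[...,2]
m=(abs(s-.424)<.02)&(abs(l-.017)<.03)&(z>.12)&(z<.35)
for lo in np.arange(.15,.33,.01):
    k=m&(z>lo)&(z<lo+.01)
    if k.sum()>2: print(round(lo,2),k.sum(),"s",np.percentile(s[k],[5,95]).round(3),"l",np.percentile(l[k],[5,95]).round(3),"rgb",p[k].mean(0).round())
o,p0,q=pose(); c=np.linalg.inv(T)@np.r_[p0,1]; print((K@c[:3]/c[2])[:2])
E
```

```text
0.2 50 s [0.405 0.441] l [0.012 0.027] rgb [ 73.  83. 108.]
0.21 40 s [0.407 0.436] l [0.013 0.023] rgb [ 63.  83. 113.]
0.22 54 s [0.412 0.42 ] l [0.005 0.028] rgb [98. 92. 87.]
0.23 70 s [0.412 0.425] l [0.005 0.03 ] rgb [83. 77. 72.]
0.24 78 s [0.412 0.426] l [0.003 0.03 ] rgb [86. 79. 74.]
0.25 68 s [0.412 0.422] l [0.003 0.03 ] rgb [76. 70. 66.]
0.26 138 s [0.41 0.43] l [-0.008  0.043] rgb [50. 46. 43.]
0.27 177 s [0.41  0.434] l [-0.011  0.043] rgb [45. 43. 43.]
0.28 91 s [0.406 0.433] l [0.001 0.045] rgb [43. 42. 42.]
0.29 103 s [0.406 0.417] l [-0.001  0.038] rgb [48. 45. 43.]
0.3 142 s [0.405 0.416] l [-0.008  0.043] rgb [43. 41. 41.]
0.31 148 s [0.405 0.415] l [-0.01   0.045] rgb [37. 38. 40.]
0.32 179 s [0.405 0.416] l [-0.009  0.044] rgb [37. 38. 41.]
[280.60951179 232.57441538]
```

Two cameras agree that the real fingertips are at z ≈ 0.222, about 40 mm behind the reported TCP, so the effective pinch depth is about 59 mm. I'll open, go 40 mm lower and grip again.

apply_moves(moves=[{"jaw": 0.6,"offset": [0,0,0],"rot": [0,0,0]},{"jaw": 0.6,"offset": [0,0,0],"rot": [0,0,0]},{"jaw": 0.6,"offset": [0,0,0],"rot": [0,0,0]},{"jaw": 0.6,"offset": [0,0,0],"rot": [0,0,0]},{"jaw": 0.6,"offset": [0,0,0],"rot": [0,0,0]}])

```text
time_s: 5.52
eef_pos: [0.583, 0.0608, 0.1823]
eef_rot: [-0.0, 0.947, -0.323, -0.0]
wrist_force: [0.5, 0.2, 0.9]
opening: 0.601
grasp_force: 0.0
```

apply_moves(moves=[{"jaw": 0.6,"offset": [0,-1,8],"rot": [0,0,0]},{"jaw": 0.6,"offset": [0,-1,8],"rot": [0,0,0]},{"jaw": 0.6,"offset": [0,0,8],"rot": [0,0,0]},{"jaw": 0.6,"offset": [0,0,8],"rot": [0,0,0]},{"jaw": 0.6,"offset": [0,0,8],"rot": [0,0,0]}])

```text
time_s: 6.15
eef_pos: [0.5841, 0.0623, 0.1416]
eef_rot: [0.0, 0.947, -0.323, -0.0]
wrist_force: [-1.1, 1.1, 0.4]
opening: 0.601
grasp_force: 0.0
```

apply_moves(moves=[{"jaw": 0,"offset": [0,0,0],"rot": [0,0,0]},{"jaw": 0,"offset": [0,0,0],"rot": [0,0,0]},{"jaw": 0,"offset": [0,0,0],"rot": [0,0,0]},{"jaw": 0,"offset": [0,0,0],"rot": [0,0,0]},{"jaw": 0,"offset": [0,0,0],"rot": [0,0,0]}])

```text
time_s: 6.78
eef_pos: [0.5843, 0.0623, 0.1425]
eef_rot: [-0.0, 0.947, -0.322, 0.0]
wrist_force: [-0.2, -0.5, 0.7]
opening: 0.194
grasp_force: 58.4
```

```bash
sed -i 's/ctrl.pinch_z/PZ/; s/^a=/PZ=.059; a=/' h.py; sed -i 's/ctrl.pinch_z/PZ/' s.py; python3 s.py; python3 - <<'E'
from h import *
p,d=ctrl.camera("wrist"); C=ctrl.camera_params("wrist"); K,M=C["K"],C["mount"]
import cv2; cv2.imwrite("pics/w4.png",p[:,:,::-1]); o,p0,q=pose()
v,u=np.mgrid[:480,:640]
X=q.apply((np.stack([(u-K[0,2])/K[0,0]*d,(v-K[1,2])/K[1,1]*d,d],-1)@M[:3,:3].T+M[:3,3]).reshape(-1,3)).reshape(480,640,3)+p0
qq=p.astype(int);m=(d>0)&(qq[...,2]>qq[...,0]+50)&(X[...,2]>.1); H=X[m]
print("handle l-L",np.percentile(H@n-L,[3,50,97]),"z",np.percentile(H[:,2],[50,95]))
E
```

```text
t 6.78 s 0.4245 l-L 0.0188 z-Z 0.0465 th 22.1 r 0.0502 F s,l,z 0.15 -0.52 0.66 grip 0.194 58.4 tq [ 0.04 -0.04  0.06]
handle l-L [0.01457273 0.02058836 0.02665809] z [0.20909144 0.21032964]
```

View pics/w4.png

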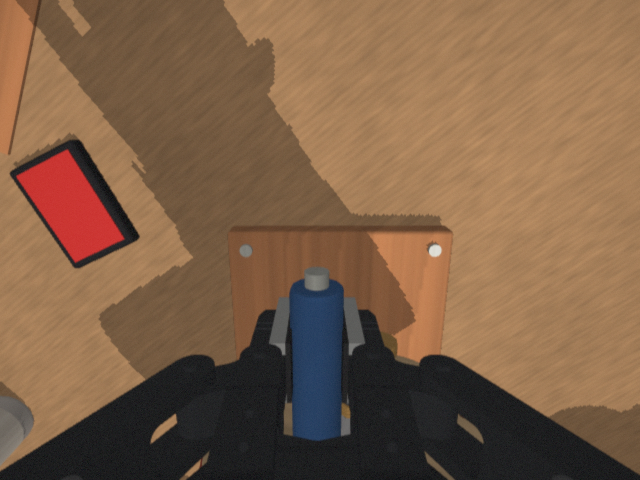

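The handle is firmly gripped, with pads straddling the sleeve at column 317. I'll print a table of 4° steps for winding.

```bash
python3 - <<'E'
import numpy as np
for k in range(18):
    print(22+20*k,"->",42+20*k,[[0,round(-3.49*np.cos(np.radians(22+20*k+4*j+2)),1)+0,round(3.49*np.sin(np.radians(22+20*k+4*j+2)),1)+0] for j in range(5)])
E
```

```text
22 -> 42 [[0, np.float64(-3.2), np.float64(1.4)], [0, np.float64(-3.1), np.float64(1.6)], [0, np.float64(-3.0), np.float64(1.8)], [0, np.float64(-2.8), np.float64(2.1)], [0, np.float64(-2.7), np.float64(2.2)]]
42 -> 62 [[0, np.float64(-2.5), np.float64(2.4)], [0, np.float64(-2.3), np.float64(2.6)], [0, np.float64(-2.1), np.float64(2.8)], [0, np.float64(-2.0), np.float64(2.9)], [0, np.float64(-1.7), np.float64(3.0)]]
62 -> 82 [[0, np.float64(-1.5), np.float64(3.1)], [0, np.float64(-1.3), np.float64(3.2)], [0, np.float64(-1.1), np.float64(3.3)], [0, np.float64(-0.8), np.float64(3.4)], [0, np.float64(-0.6), np.float64(3.4)]]
82 -> 102 [[0, np.float64(-0.4), np.float64(3.5)], [0, np.float64(-0.1), np.float64(3.5)], [0, np.float64(0.1), np.float64(3.5)], [0, np.float64(0.4), np.float64(3.5)], [0, np.float64(0.6), np.float64(3.4)]]
102 -> 122 [[0, np.float64(0.8), np.float64(3.4)], [0, np.float64(1.1), np.float64(3.3)], [0, np.float64(1.3), np.float64(3.2)], [0, np.float64(1.5), np.float64(3.1)], [0, np.float64(1.7), np.float64(3.0)]]
122 -> 142 [[0, np.float64(2.0), np.float64(2.9)], [0, 
[... 2007 characters left out ...]
loat64(-2.4)], [0, np.float64(-2.7), np.float64(-2.2)]]
322 -> 342 [[0, np.float64(-2.8), np.float64(-2.1)], [0, np.float64(-3.0), np.float64(-1.8)], [0, np.float64(-3.1), np.float64(-1.6)], [0, np.float64(-3.2), np.float64(-1.4)], [0, np.float64(-3.3), np.float64(-1.2)]]
342 -> 362 [[0, np.float64(-3.4), np.float64(-1.0)], [0, np.float64(-3.4), np.float64(-0.7)], [0, np.float64(-3.5), np.float64(-0.5)], [0, np.float64(-3.5), np.float64(-0.2)], [0, np.float64(-3.5), np.float64(0.0)]]
362 -> 382 [[0, np.float64(-3.5), np.float64(0.2)], [0, np.float64(-3.5), np.float64(0.5)], [0, np.float64(-3.4), np.float64(0.7)], [0, np.float64(-3.4), np.float64(1.0)], [0, np.float64(-3.3), np.float64(1.2)]]
```

apply_moves(moves=[{"jaw": 0,"offset": [0,-3.2,1.4],"rot": [0,0,0]},{"jaw": 0,"offset": [0,-3.1,1.6],"rot": [0,0,0]},{"jaw": 0,"offset": [0,-3.0,1.8],"rot": [0,0,0]},{"jaw": 0,"offset": [0,-2.8,2.1],"rot": [0,0,0]},{"jaw": 0,"offset": [0,-2.7,2.2],"rot": [0,0,0]}])

```text
time_s: 7.45
eef_pos: [0.5933, 0.0739, 0.1333]
eef_rot: [0.0, 0.947, -0.322, 0.0]
wrist_force: [-4.1, -2.6, 4.6]
opening: 0.196
grasp_force: 58.9
```

apply_moves(moves=[{"jaw": 0,"offset": [0,-2.5,2.4],"rot": [0,0,0]},{"jaw": 0,"offset": [0,-2.3,2.6],"rot": [0,0,0]},{"jaw": 0,"offset": [0,-2.1,2.8],"rot": [0,0,0]},{"jaw": 0,"offset": [0,-2.0,2.9],"rot": [0,0,0]},{"jaw": 0,"offset": [0,-1.7,3.0],"rot": [0,0,0]}])

```text
time_s: 8.07
eef_pos: [0.6, 0.0827, 0.1194]
eef_rot: [-0.0, 0.947, -0.323, 0.0]
wrist_force: [-2.0, -1.6, 4.9]
opening: 0.192
grasp_force: 58.9
```

apply_moves(moves=[{"jaw": 0,"offset": [0,-1.5,3.1],"rot": [0,0,0]},{"jaw": 0,"offset": [0,-1.3,3.2],"rot": [0,0,0]},{"jaw": 0,"offset": [0,-1.1,3.3],"rot": [0,0,0]},{"jaw": 0,"offset": [0,-0.8,3.4],"rot": [0,0,0]},{"jaw": 0,"offset": [0,-0.6,3.4],"rot": [0,0,0]}])

```text
time_s: 8.7
eef_pos: [0.6032, 0.0869, 0.1029]
eef_rot: [-0.0, 0.947, -0.322, 0.0]
wrist_force: [0.4, -0.3, 4.5]
opening: 0.188
grasp_force: 58.8
```

```bash
python3 s.py
```

```text
t 8.7 s 0.4244 l-L 0.0498 z-Z 0.0069 th 82.1 r 0.0503 F s,l,z 0.47 0.0 4.53 grip 0.188 58.8 tq [ 0.08  0.01 -0.03]
```

Tracking is good and the tangential force is clear. I'll continue.

apply_moves(moves=[{"jaw": 0,"offset": [0,-0.4,3.5],"rot": [0,0,0]},{"jaw": 0,"offset": [0,-0.1,3.5],"rot": [0,0,0]},{"jaw": 0,"offset": [0,0.1,3.5],"rot": [0,0,0]},{"jaw": 0,"offset": [0,0.4,3.5],"rot": [0,0,0]},{"jaw": 0,"offset": [0,0.6,3.4],"rot": [0,0,0]}])

```text
time_s: 9.32
eef_pos: [0.6027, 0.0863, 0.0855]
eef_rot: [-0.0, 0.947, -0.322, 0.0]
wrist_force: [3.3, 2.0, 2.8]
opening: 0.192
grasp_force: 58.7
```

apply_moves(moves=[{"jaw": 0,"offset": [0,0.8,3.4],"rot": [0,0,0]},{"jaw": 0,"offset": [0,1.1,3.3],"rot": [0,0,0]},{"jaw": 0,"offset": [0,1.3,3.2],"rot": [0,0,0]},{"jaw": 0,"offset": [0,1.5,3.1],"rot": [0,0,0]},{"jaw": 0,"offset": [0,1.7,3.0],"rot": [0,0,0]}])

```text
time_s: 9.95
eef_pos: [0.5987, 0.081, 0.0695]
eef_rot: [-0.0, 0.947, -0.323, 0.0]
wrist_force: [3.4, 2.4, 0.5]
opening: 0.191
grasp_force: 58.6
```

apply_moves(moves=[{"jaw": 0,"offset": [0,2.0,2.9],"rot": [0,0,0]},{"jaw": 0,"offset": [0,2.1,2.8],"rot": [0,0,0]},{"jaw": 0,"offset": [0,2.3,2.6],"rot": [0,0,0]},{"jaw": 0,"offset": [0,2.5,2.4],"rot": [0,0,0]},{"jaw": 0,"offset": [0,2.7,2.2],"rot": [0,0,0]}])

```text
time_s: 10.58
eef_pos: [0.5915, 0.0717, 0.0566]
eef_rot: [-0.0, 0.947, -0.323, 0.0]
wrist_force: [4.7, 1.9, -0.4]
opening: 0.187
grasp_force: 58.5
```

apply_moves(moves=[{"jaw": 0,"offset": [0,2.8,2.1],"rot": [0,0,0]},{"jaw": 0,"offset": [0,3.0,1.8],"rot": [0,0,0]},{"jaw": 0,"offset": [0,3.1,1.6],"rot": [0,0,0]},{"jaw": 0,"offset": [0,3.2,1.4],"rot": [0,0,0]},{"jaw": 0,"offset": [0,3.3,1.2],"rot": [0,0,0]}])

```text
time_s: 11.2
eef_pos: [0.582, 0.0595, 0.0485]
eef_rot: [0.0, 0.947, -0.323, -0.0]
wrist_force: [3.8, 1.6, -1.6]
opening: 0.19
grasp_force: 58.5
```

```bash
python3 s.py
```

```text
t 11.2 s 0.4244 l-L 0.0152 z-Z -0.0475 th 162.3 r 0.0499 F s,l,z 2.07 3.56 -1.63 grip 0.19 58.5 tq [ 0.16 -0.69 -0.07]
```

apply_moves(moves=[{"jaw": 0,"offset": [0,3.4,1.0],"rot": [0,0,0]},{"jaw": 0,"offset": [0,3.4,0.7],"rot": [0,0,0]},{"jaw": 0,"offset": [0,3.5,0.5],"rot": [0,0,0]},{"jaw": 0,"offset": [0,3.5,0.2],"rot": [0,0,0]},{"jaw": 0,"offset": [0,3.5,0],"rot": [0,0,0]}])

```text
time_s: 11.82
eef_pos: [0.5715, 0.0458, 0.0462]
eef_rot: [0.0, 0.947, -0.323, 0.0]
wrist_force: [5.8, 1.2, -1.9]
opening: 0.195
grasp_force: 58.5
```

apply_moves(moves=[{"jaw": 0,"offset": [0,3.5,-0.2],"rot": [0,0,0]},{"jaw": 0,"offset": [0,3.5,-0.5],"rot": [0,0,0]},{"jaw": 0,"offset": [0,3.4,-0.7],"rot": [0,0,0]},{"jaw": 0,"offset": [0,3.4,-1.0],"rot": [0,0,0]},{"jaw": 0,"offset": [0,3.3,-1.2],"rot": [0,0,0]}])

```text
time_s: 12.45
eef_pos: [0.5612, 0.0324, 0.0499]
eef_rot: [-0.0, 0.947, -0.323, 0.0]
wrist_force: [5.2, 1.2, -1.5]
opening: 0.194
grasp_force: 58.4
```

apply_moves(moves=[{"jaw": 0,"offset": [0,3.2,-1.4],"rot": [0,0,0]},{"jaw": 0,"offset": [0,3.1,-1.6],"rot": [0,0,0]},{"jaw": 0,"offset": [0,3.0,-1.8],"rot": [0,0,0]},{"jaw": 0,"offset": [0,2.8,-2.1],"rot": [0,0,0]},{"jaw": 0,"offset": [0,2.7,-2.2],"rot": [0,0,0]}])

```text
time_s: 13.08
eef_pos: [0.5523, 0.0209, 0.059]
eef_rot: [-0.0, 0.947, -0.323, 0.0]
wrist_force: [5.8, 3.2, -1.6]
opening: 0.191
grasp_force: 58.4
```

apply_moves(moves=[{"jaw": 0,"offset": [0,2.5,-2.4],"rot": [0,0,0]},{"jaw": 0,"offset": [0,2.3,-2.6],"rot": [0,0,0]},{"jaw": 0,"offset": [0,2.1,-2.8],"rot": [0,0,0]},{"jaw": 0,"offset": [0,2.0,-2.9],"rot": [0,0,0]},{"jaw": 0,"offset": [0,1.7,-3.0],"rot": [0,0,0]}])

```text
time_s: 13.7
eef_pos: [0.5458, 0.0126, 0.0725]
eef_rot: [-0.0, 0.947, -0.323, 0.0]
wrist_force: [6.3, 2.9, -5.4]
opening: 0.189
grasp_force: 58.5
```

apply_moves(moves=[{"jaw": 0,"offset": [0,1.5,-3.1],"rot": [0,0,0]},{"jaw": 0,"offset": [0,1.3,-3.2],"rot": [0,0,0]},{"jaw": 0,"offset": [0,1.1,-3.3],"rot": [0,0,0]},{"jaw": 0,"offset": [0,0.8,-3.4],"rot": [0,0,0]},{"jaw": 0,"offset": [0,0.6,-3.4],"rot": [0,0,0]}])

```text
time_s: 14.32
eef_pos: [0.5424, 0.0083, 0.0885]
eef_rot: [-0.0, 0.946, -0.323, 0.0]
wrist_force: [8.9, 1.5, -7.3]
opening: 0.192
grasp_force: 58.5
```

```bash
python3 s.py
```

```text
t 14.32 s 0.4243 l-L -0.0496 z-Z -0.0075 th -98.6 r 0.0502 F s,l,z 6.14 6.64 -7.27 grip 0.192 58.5 tq [ 0.21 -1.23 -0.15]
```

apply_moves(moves=[{"jaw": 0,"offset": [0,0.4,-3.5],"rot": [0,0,0]},{"jaw": 0,"offset": [0,0.1,-3.5],"rot": [0,0,0]},{"jaw": 0,"offset": [0,-0.1,-3.5],"rot": [0,0,0]},{"jaw": 0,"offset": [0,-0.4,-3.5],"rot": [0,0,0]},{"jaw": 0,"offset": [0,-0.6,-3.4],"rot": [0,0,0]}])

```text
time_s: 14.95
eef_pos: [0.5423, 0.0084, 0.1053]
eef_rot: [0.0, 0.947, -0.323, -0.0]
wrist_force: [8.2, 0.2, -10.6]
opening: 0.185
grasp_force: 58.6
```

apply_moves(moves=[{"jaw": 0,"offset": [0,-0.8,-3.4],"rot": [0,0,0]},{"jaw": 0,"offset": [0,-1.1,-3.3],"rot": [0,0,0]},{"jaw": 0,"offset": [0,-1.3,-3.2],"rot": [0,0,0]},{"jaw": 0,"offset": [0,-1.5,-3.1],"rot": [0,0,0]},{"jaw": 0,"offset": [0,-1.7,-3.0],"rot": [0,0,0]}])

```text
time_s: 15.58
eef_pos: [0.5455, 0.0126, 0.1207]
eef_rot: [0.001, 0.947, -0.323, -0.001]
wrist_force: [6.5, -4.2, -11.4]
opening: 0.193
grasp_force: 58.6
```

apply_moves(moves=[{"jaw": 0,"offset": [0,-2.0,-2.9],"rot": [0,0,0]},{"jaw": 0,"offset": [0,-2.1,-2.8],"rot": [0,0,0]},{"jaw": 0,"offset": [0,-2.3,-2.6],"rot": [0,0,0]},{"jaw": 0,"offset": [0,-2.5,-2.4],"rot": [0,0,0]},{"jaw": 0,"offset": [0,-2.7,-2.2],"rot": [0,0,0]}])

```text
time_s: 16.2
eef_pos: [0.5517, 0.0207, 0.1333]
eef_rot: [0.002, 0.947, -0.323, -0.002]
wrist_force: [2.6, -8.8, -8.6]
opening: 0.194
grasp_force: 58.9
```

apply_moves(moves=[{"jaw": 0,"offset": [0,-2.8,-2.1],"rot": [0,0,0]},{"jaw": 0,"offset": [0,-3.0,-1.8],"rot": [0,0,0]},{"jaw": 0,"offset": [0,-3.1,-1.6],"rot": [0,0,0]},{"jaw": 0,"offset": [0,-3.2,-1.4],"rot": [0,0,0]},{"jaw": 0,"offset": [0,-3.3,-1.2],"rot": [0,0,0]}])

```text
time_s: 16.82
eef_pos: [0.5607, 0.032, 0.1421]
eef_rot: [0.003, 0.947, -0.323, -0.002]
wrist_force: [-2.0, -10.3, -1.2]
opening: 0.189
grasp_force: 59.7
```

apply_moves(moves=[{"jaw": 0,"offset": [0,-3.4,-1.0],"rot": [0,0,0]},{"jaw": 0,"offset": [0,-3.4,-0.7],"rot": [0,0,0]},{"jaw": 0,"offset": [0,-3.5,-0.5],"rot": [0,0,0]},{"jaw": 0,"offset": [0,-3.5,-0.2],"rot": [0,0,0]},{"jaw": 0,"offset": [0,-3.5,0],"rot": [0,0,0]}])

```text
time_s: 17.45
eef_pos: [0.5717, 0.046, 0.1456]
eef_rot: [0.003, 0.947, -0.323, -0.002]
wrist_force: [-4.7, -8.9, 4.2]
opening: 0.188
grasp_force: 60.2
```

apply_moves(moves=[{"jaw": 0,"offset": [0,-3.5,0.2],"rot": [0,0,0]},{"jaw": 0,"offset": [0,-3.5,0.5],"rot": [0,0,0]},{"jaw": 0,"offset": [0,-3.4,0.7],"rot": [0,0,0]},{"jaw": 0,"offset": [0,-3.4,1.0],"rot": [0,0,0]},{"jaw": 0,"offset": [0,-3.3,1.2],"rot": [0,0,0]}])

```text
time_s: 18.08
eef_pos: [0.5829, 0.0604, 0.1429]
eef_rot: [0.002, 0.947, -0.323, -0.001]
wrist_force: [-3.4, -6.1, 6.8]
opening: 0.193
grasp_force: 60.5
```

```bash
python3 s.py
```

```text
t 18.07 s 0.4246 l-L 0.0167 z-Z 0.0469 th 19.6 r 0.0498 F s,l,z 1.01 -6.96 6.8 grip 0.193 60.5 tq [-0.68  0.53  0.09]
```

```bash
cat > fit.py <<'E'
from h import *
from scipy.optimize import least_squares
D=np.array([l.split() for l in open("data.txt")],float)
P,F=D[:,:3],D[:,3:]
g=P+[0,0,PZ]; l,z=g@n-L,g[:,2]-Z
th=np.unwrap(np.arctan2(l,z)); T=-.05*((F@n)*np.cos(th)-F[:,2]*np.sin(th)); Rr=(F@n)*np.sin(th)+F[:,2]*np.cos(th)
ph=th-T
def mod(x,ph): return x[0]+x[1]*np.sin(ph)+x[2]*np.cos(ph)
use=np.arange(len(T))>=1
for bias in (0,1):
    # bias: constant sensor offset in l,z -> adds sin/cos of handle angle; bounded by small prior
    res=lambda x:np.r_[(mod(x,ph)-T+.05*bias*(x[3]*np.cos(th)-x[4]*np.sin(th)))[use]/.03,x[3:]/.3]
    r=least_squares(res,[.3,.1,.1,0,0]); x=r.x
    # pull = A sin(ph+d): resisting (+) while plug rises; plug angle from up alpha=ph+b, resisting torque = -A sin(alpha)
    b=np.arctan2(-x[2],-x[1]); C=np.linalg.inv(r.jac.T@r.jac)
    print("drag",x[0].round(3),"A",np.hypot(x[1],x[2]).round(3),"plug angle ahead of white line deg",np.degrees(b).round(1),"bias",x[3:].round(2),"sd deg",np.degrees(np.sqrt(C[1,1])/np.hypot(x[1],x[2])).round(1))
    print(" resid",(res(x)[:-2]*.03).round(3))
    print(" wheel angle for plug down",np.degrees((np.pi-b)%(2*np.pi)).round(1))
print("th",np.degrees(th).round(0));print("T",T.round(3));print("rad",Rr.round(1));print("ph",np.degrees(ph).round(0))
E
cat > data.txt <<'E'
0.5933 0.0739 0.1333 -4.1 -2.6 4.6
0.6 0.0827 0.1194 -2.0 -1.6 4.9
0.6032 0.0869 0.1029 0.4 -0.3 4.5
0.6027 0.0863 0.0855 3.3 2.0 2.8
0.5987 0.081 0.0695 3.4 2.4 0.5
0.5915 0.0717 0.0566 4.7 1.9 -0.4
0.582 0.0595 0.0485 3.8 1.6 -1.6
0.5715 0.0458 0.0462 5.8 1.2 -1.9
0.5612 0.0324 0.0499 5.2 1.2 -1.5
0.5523 0.0209 0.059 5.8 3.2 -1.6
0.5458 0.0126 0.0725 6.3 2.9 -5.4
0.5424 0.0083 0.0885 8.9 1.5 -7.3
0.5423 0.0084 0.1053 8.2 0.2 -10.6
0.5455 0.0126 0.1207 6.5 -4.2 -11.4
0.5517 0.0207 0.1333 2.6 -8.8 -8.6
0.5607 0.032 0.1421 -2.0 -10.3 -1.2
0.5717 0.046 0.1456 -4.7 -8.9 4.2
0.5829 0.0604 0.1429 -3.4 -6.1 6.8
E
python3 fit.py
```

```text
drag 0.322 A 0.179 plug angle ahead of white line deg -31.4 bias [0. 0.] sd deg 3.2
 resid [ 0.    -0.011 -0.009  0.017 -0.014  0.024 -0.027  0.036  0.027 -0.034
 -0.009 -0.031 -0.004  0.009  0.044 -0.009 -0.008]
 wheel angle for plug down 211.4
drag 0.322 A 0.177 plug angle ahead of white line deg -31.7 bias [0.03 0.05] sd deg 5.8
 resid [ 0.    -0.011 -0.009  0.017 -0.014  0.024 -0.027  0.036  0.027 -0.034
 -0.008 -0.031 -0.004  0.009  0.044 -0.009 -0.008]
 wheel angle for plug down 211.7
th [ 42.  62.  82. 102. 122. 142. 162. 182. 202. 222. 242. 261. 281. 299.
 318. 337. 358. 379.]
T [0.323 0.275 0.223 0.175 0.127 0.16  0.147 0.228 0.219 0.279 0.383 0.41
 0.473 0.482 0.488 0.455 0.488 0.438]
rad [ 0.4  0.1  0.6  2.9  3.1  3.   2.6  1.7 -0.2 -2.9 -2.9 -5.5 -7.  -6.1
 -2.7  2.6  4.6  4.1]
ph [ 23.  47.  69.  92. 115. 133. 154. 169. 190. 206. 220. 238. 254. 272.
 290. 311. 330. 354.]
```

The fit is clean: drag 0.32 N m, pull 0.18 N m, plug about 31° behind the white line. I continue the same way, past the full turn.

apply_moves(moves=[{"jaw": 0,"offset": [0,-3.2,1.4],"rot": [0,0,0]},{"jaw": 0,"offset": [0,-3.1,1.6],"rot": [0,0,0]},{"jaw": 0,"offset": [0,-3.0,1.8],"rot": [0,0,0]},{"jaw": 0,"offset": [0,-2.8,2.1],"rot": [0,0,0]},{"jaw": 0,"offset": [0,-2.7,2.2],"rot": [0,0,0]}])

```text
time_s: 18.7
eef_pos: [0.5925, 0.0729, 0.1341]
eef_rot: [0.001, 0.947, -0.322, -0.0]
wrist_force: [-1.3, -2.2, 7.2]
opening: 0.193
grasp_force: 60.4
```

apply_moves(moves=[{"jaw": 0,"offset": [0,-2.5,2.4],"rot": [0,0,0]},{"jaw": 0,"offset": [0,-2.3,2.6],"rot": [0,0,0]},{"jaw": 0,"offset": [0,-2.1,2.8],"rot": [0,0,0]},{"jaw": 0,"offset": [0,-2.0,2.9],"rot": [0,0,0]},{"jaw": 0,"offset": [0,-1.7,3.0],"rot": [0,0,0]}])

```text
time_s: 19.32
eef_pos: [0.5995, 0.082, 0.1204]
eef_rot: [0.0, 0.947, -0.322, 0.0]
wrist_force: [0.7, 1.4, 6.1]
opening: 0.191
grasp_force: 60.3
```

apply_moves(moves=[{"jaw": 0,"offset": [0,-1.5,3.1],"rot": [0,0,0]},{"jaw": 0,"offset": [0,-1.3,3.2],"rot": [0,0,0]},{"jaw": 0,"offset": [0,-1.1,3.3],"rot": [0,0,0]},{"jaw": 0,"offset": [0,-0.8,3.4],"rot": [0,0,0]},{"jaw": 0,"offset": [0,-0.6,3.4],"rot": [0,0,0]}])

```text
time_s: 19.95
eef_pos: [0.603, 0.0867, 0.1038]
eef_rot: [-0.0, 0.947, -0.322, 0.0]
wrist_force: [2.2, 2.1, 5.0]
opening: 0.187
grasp_force: 60.1
```

apply_moves(moves=[{"jaw": 0,"offset": [0,-0.4,3.5],"rot": [0,0,0]},{"jaw": 0,"offset": [0,-0.1,3.5],"rot": [0,0,0]},{"jaw": 0,"offset": [0,0.1,3.5],"rot": [0,0,0]},{"jaw": 0,"offset": [0,0.4,3.5],"rot": [0,0,0]},{"jaw": 0,"offset": [0,0.6,3.4],"rot": [0,0,0]}])

```text
time_s: 20.58
eef_pos: [0.6026, 0.0862, 0.0853]
eef_rot: [-0.0, 0.947, -0.322, 0.0]
wrist_force: [4.9, 2.5, 2.8]
opening: 0.19
grasp_force: 59.9
```

apply_moves(moves=[{"jaw": 0,"offset": [0,0.8,3.4],"rot": [0,0,0]},{"jaw": 0,"offset": [0,1.1,3.3],"rot": [0,0,0]},{"jaw": 0,"offset": [0,1.3,3.2],"rot": [0,0,0]},{"jaw": 0,"offset": [0,1.5,3.1],"rot": [0,0,0]},{"jaw": 0,"offset": [0,1.7,3.0],"rot": [0,0,0]}])

```text
time_s: 21.2
eef_pos: [0.5985, 0.0809, 0.0691]
eef_rot: [0.0, 0.947, -0.322, -0.0]
wrist_force: [4.8, 1.3, 0.9]
opening: 0.193
grasp_force: 59.8
```

apply_moves(moves=[{"jaw": 0,"offset": [0,2.0,2.9],"rot": [0,0,0]},{"jaw": 0,"offset": [0,2.1,2.8],"rot": [0,0,0]},{"jaw": 0,"offset": [0,2.3,2.6],"rot": [0,0,0]},{"jaw": 0,"offset": [0,2.5,2.4],"rot": [0,0,0]},{"jaw": 0,"offset": [0,2.7,2.2],"rot": [0,0,0]}])

```text
time_s: 21.82
eef_pos: [0.5915, 0.0718, 0.0565]
eef_rot: [0.0, 0.947, -0.323, -0.0]
wrist_force: [5.1, 0.8, 0.3]
opening: 0.191
grasp_force: 59.8
```

apply_moves(moves=[{"jaw": 0,"offset": [0,2.8,2.1],"rot": [0,0,0]},{"jaw": 0,"offset": [0,3.0,1.8],"rot": [0,0,0]},{"jaw": 0,"offset": [0,3.1,1.6],"rot": [0,0,0]},{"jaw": 0,"offset": [0,3.2,1.4],"rot": [0,0,0]},{"jaw": 0,"offset": [0,3.3,1.2],"rot": [0,0,0]}])

```text
time_s: 22.45
eef_pos: [0.582, 0.0595, 0.0484]
eef_rot: [0.0, 0.947, -0.323, 0.0]
wrist_force: [5.6, 0.5, -0.5]
opening: 0.191
grasp_force: 59.8
```

apply_moves(moves=[{"jaw": 0,"offset": [0,3.4,1.0],"rot": [0,0,0]},{"jaw": 0,"offset": [0,3.4,0.7],"rot": [0,0,0]},{"jaw": 0,"offset": [0,3.5,0.5],"rot": [0,0,0]},{"jaw": 0,"offset": [0,3.5,0.2],"rot": [0,0,0]},{"jaw": 0,"offset": [0,3.5,0],"rot": [0,0,0]}])

```text
time_s: 23.08
eef_pos: [0.5715, 0.0459, 0.0461]
eef_rot: [-0.0, 0.947, -0.323, 0.0]
wrist_force: [5.6, 1.7, -0.6]
opening: 0.191
grasp_force: 59.7
```

```bash
python3 s.py
```

```text
t 23.07 s 0.4244 l-L -0.002 z-Z -0.0499 th -177.7 r 0.0499 F s,l,z 3.43 4.75 -0.61 grip 0.191 59.7 tq [ 0.17 -0.8  -0.06]
```

apply_moves(moves=[{"jaw": 0,"offset": [0,3.5,-0.2],"rot": [0,0,0]},{"jaw": 0,"offset": [0,3.5,-0.5],"rot": [0,0,0]},{"jaw": 0,"offset": [0,3.4,-0.7],"rot": [0,0,0]},{"jaw": 0,"offset": [0,3.4,-1.0],"rot": [0,0,0]},{"jaw": 0,"offset": [0,3.3,-1.2],"rot": [0,0,0]}])

```text
time_s: 23.7
eef_pos: [0.5612, 0.0325, 0.0498]
eef_rot: [-0.0, 0.947, -0.323, 0.0]
wrist_force: [5.6, 2.4, -0.2]
opening: 0.189
grasp_force: 59.6
```

```bash
python3 s.py; cat >> data.txt <<'E'
0.5925 0.0729 0.1341 -1.3 -2.2 7.2
0.5995 0.082 0.1204 0.7 1.4 6.1
0.603 0.0867 0.1038 2.2 2.1 5.0
0.6026 0.0862 0.0853 4.9 2.5 2.8
0.5985 0.0809 0.0691 4.8 1.3 0.9
0.5915 0.0718 0.0565 5.1 0.8 0.3
0.582 0.0595 0.0484 5.6 0.5 -0.5
0.5715 0.0459 0.0461 5.6 1.7 -0.6
E
python3 -c "
from h import *
o=ctrl.get_obs();print(*np.r_[o['eef_pos'],o['wrist_force']],file=open('data.txt','a'))"
python3 fit.py
python3 - <<'E'
from h import *
import cv2
o,p0,q=pose()
p,d=ctrl.camera("wrist"); C=ctrl.camera_params("wrist"); K,M=C["K"],C["mount"]
cv2.imwrite("pics/w5.png",p[:,:,::-1])
E
```

```text
t 23.7 s 0.4244 l-L -0.0189 z-Z -0.0462 th -157.7 r 0.0499 F s,l,z 2.99 5.32 -0.21 grip 0.189 59.6 tq [ 0.23 -0.84 -0.13]
drag 0.321 A 0.175 plug angle ahead of white line deg -29.3 bias [0. 0.] sd deg 2.8
 resid [-0.005 -0.014 -0.009  0.02  -0.009  0.031 -0.02   0.044  0.033 -0.029
 -0.006 -0.03  -0.006  0.005  0.037 -0.016 -0.017  0.016  0.037 -0.012
 -0.023  0.003 -0.006  0.    -0.032  0.007]
 wheel angle for plug down 209.3
drag 0.321 A 0.172 plug angle ahead of white line deg -29.2 bias [0.04 0.03] sd deg 5.6
 resid [-0.005 -0.014 -0.009  0.021 -0.009  0.031 -0.02   0.043  0.033 -0.029
 -0.005 -0.03  -0.006  0.005  0.037 -0.017 -0.017  0.016  0.037 -0.012
 -0.023  0.003 -0.006  0.    -0.032  0.007]
 wheel angle for plug down 209.2
th [ 42.  62.  82. 102. 122. 142. 162. 182. 202. 222. 242. 261. 281. 299.
 318. 337. 358. 379. 400. 421. 441. 462. 483. 502. 522. 542. 562.]
T [0.323 0.275 0.223 0.175 0.127 0.16  0.147 0.228 0.219 0.279 0.383 0.41
 0.473 0.482 0.488 0.455 0.488 0.438 0.329 0.229 0.224 0.19  0.144 0.157
 0.174 0.239 0.25 ]
rad [ 0.4  0.1  0.6  2.9  3.1  3.   2.6  1.7 -0.2 -2.9 -2.9 -5.5 -7.  -6.1
 -2.7  2.6  4.6  4.1  3.9  4.3  3.7  4.3  2.9  2.1  1.6  0.4 -1.8]
ph [ 23.  47.  69.  92. 115. 133. 154. 169. 190. 206. 220. 238. 254. 272.
 290. 311. 330. 354. 381. 408. 428. 451. 474. 493. 512. 529. 548.]
```

View pics/w5.png

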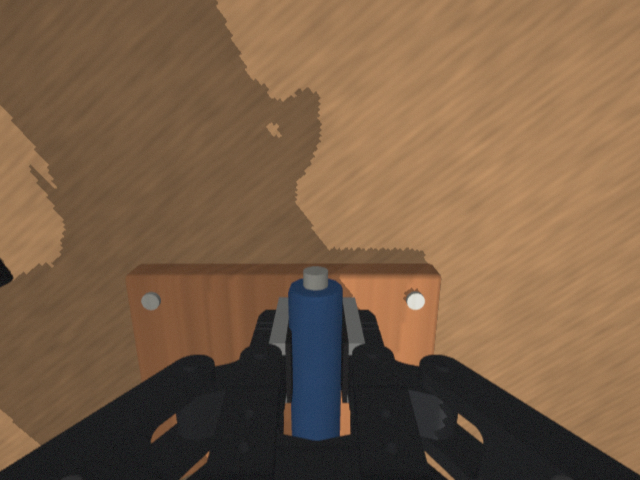

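The wrist view shows the handle still firmly in the pads (column 316); the wheel itself is hidden below the gripper. About 22° of wheel travel remains. I move 20° and then pause to read the settled torque.

apply_moves(moves=[{"jaw": 0,"offset": [0,3.2,-1.4],"rot": [0,0,0]},{"jaw": 0,"offset": [0,3.1,-1.6],"rot": [0,0,0]},{"jaw": 0,"offset": [0,3.0,-1.8],"rot": [0,0,0]},{"jaw": 0,"offset": [0,2.8,-2.1],"rot": [0,0,0]},{"jaw": 0,"offset": [0,2.7,-2.2],"rot": [0,0,0]}])

```text
time_s: 24.38
eef_pos: [0.5523, 0.021, 0.0589]
eef_rot: [-0.0, 0.947, -0.323, 0.0]
wrist_force: [6.3, 2.9, -2.5]
opening: 0.191
grasp_force: 59.6
```

apply_moves(moves=[{"jaw": 0,"offset": [0,0,0],"rot": [0,0,0]},{"jaw": 0,"offset": [0,0,0],"rot": [0,0,0]},{"jaw": 0,"offset": [0,0,0],"rot": [0,0,0]},{"jaw": 0,"offset": [0,0,0],"rot": [0,0,0]},{"jaw": 0,"offset": [0,0,0],"rot": [0,0,0]}])

```text
time_s: 25.0
eef_pos: [0.5524, 0.0211, 0.0589]
eef_rot: [-0.0, 0.947, -0.323, 0.0]
wrist_force: [6.3, 1.6, -1.3]
opening: 0.194
grasp_force: 59.6
```

```bash
python3 - <<'E'
from h import *
for i in range(8):
    o,p,q=pose(); g=p+[0,0,PZ]; t=np.arctan2(g@n-L,g[2]-Z); F=np.array(o["wrist_force"]); T=-.05*((F@n)*np.cos(t)-F[2]*np.sin(t))
    print(round(o["time_s"],2),"th",np.degrees(t).round(1)+360,"T",T.round(3),"phi",np.degrees(t-T).round(1)+360)
    ctrl.camera("side")
E
```

```text
25.0 th 221.9 T 0.236 phi 208.4
25.05 th 221.9 T 0.264 phi 206.8
25.1 th 221.9 T 0.274 phi 206.2
25.15 th 221.9 T 0.25 phi 207.6
25.2 th 221.9 T 0.25 phi 207.6
25.25 th 221.9 T 0.288 phi 205.4
25.3 th 221.9 T 0.296 phi 205.0
25.35 th 222.0 T 0.279 phi 206.0
```

Cross-check the wheel angle optically: the peg holes on the back face in the side view, now against the start.

```bash
python3 - <<'E'
from h import *
import cv2
C=ctrl.camera_params("side"); K,T=C["K"],np.linalg.inv(C["cam_to_world"])
now=ctrl.camera("side")[0]; old=np.load("side.npz")["p"]
def samp(img,A,r,sb=.325):
    P=sb*f+np.multiply.outer(L+r*np.sin(A),n)+np.multiply.outer(Z+r*np.cos(A),[0,0,1.])
    c=P@T[:3,:3].T+T[:3,3]; uv=(c@K.T); uv=(uv[...,:2]/uv[...,2:]).astype(np.float32)
    return cv2.remap(img,uv[...,0],uv[...,1],cv2.INTER_CUBIC).astype(float).sum(-1)
A=np.radians(np.arange(-110,110,.5))[None,:]; r=np.arange(.045,.074,.001)[:,None]
a,b=[samp(cv2.GaussianBlur(i,(0,0),.7),A+0*r,r+0*A) for i in (old,now)]
cv2.imwrite("pics/polar.png",np.vstack([a,b])/3)
for nm,m in(("old",a),("now",b)):
    R=[]
    for i,rr in enumerate(r[:,0]):
        y=m[i]-cv2.GaussianBlur(m[i][None],(0,0),25)[0]; y=np.clip(y,-120,60)
        w=(abs(A[0])<np.radians(95)); e=np.exp(12j*A[0]); z=-(y*w*e).sum(); R.append(z)
    R=np.array(R); k=abs(R).argmax(); print(nm,"r",r[k,0],"mag",abs(R[k]).round(),"hole angle mod 30:",(np.degrees(np.angle(R[max(0,k-1):k+2]))/12%30).round(1))
E
```

```text
old r 0.06300000000000001 mag 10344.0 hole angle mod 30: [21.7 21.7 21.7]
now r 0.06300000000000001 mag 11623.0 hole angle mod 30: [26.7 26.6 26.6][ WARN:0@0.699] global loadsave.cpp:1063 imwrite_ Unsupported depth image for selected encoder is fallbacked to CV_8U.
```

The optical check gives 206.6°, exactly matching the felt estimate (start 21.7°). Target is about 209.5°, so nudge forward a few degrees.

apply_moves(moves=[{"jaw": 0,"offset": [0,1.25,-1.2],"rot": [0,0,0]},{"jaw": 0,"offset": [0,1.25,-1.2],"rot": [0,0,0]},{"jaw": 0,"offset": [0,0,0],"rot": [0,0,0]},{"jaw": 0,"offset": [0,0,0],"rot": [0,0,0]},{"jaw": 0,"offset": [0,0,0],"rot": [0,0,0]}])

```text
time_s: 26.08
eef_pos: [0.5508, 0.0191, 0.0612]
eef_rot: [-0.0, 0.947, -0.323, 0.0]
wrist_force: [7.5, 3.3, -1.6]
opening: 0.186
grasp_force: 59.6
```

apply_moves(moves=[{"jaw": 0,"offset": [0,0,0],"rot": [0,0,0]},{"jaw": 0,"offset": [0,0,0],"rot": [0,0,0]},{"jaw": 0,"offset": [0,0,0],"rot": [0,0,0]},{"jaw": 0,"offset": [0,0,0],"rot": [0,0,0]},{"jaw": 0,"offset": [0,0,0],"rot": [0,0,0]}])

```text
time_s: 26.7
eef_pos: [0.5508, 0.0191, 0.0612]
eef_rot: [-0.0, 0.947, -0.323, 0.0]
wrist_force: [6.5, 2.2, -1.2]
opening: 0.189
grasp_force: 59.6
```

```bash
cat > hole.py <<'E'
from h import *
import cv2
C=ctrl.camera_params("side"); K,T=C["K"],np.linalg.inv(C["cam_to_world"])
A=np.radians(np.arange(-95,95,.5)); r=.063
P=.325*f+np.multiply.outer(L+r*np.sin(A),n)+np.multiply.outer(Z+r*np.cos(A),[0,0,1.])
c=P@T[:3,:3].T+T[:3,3]; uv=c@K.T; uv=(uv[:,:2]/uv[:,2:]).astype(np.float32)
for i in range(3):
    img=ctrl.camera("side")[0]; m=cv2.remap(cv2.GaussianBlur(img,(0,0),.7),uv[None,:,0],uv[None,:,1],cv2.INTER_CUBIC).astype(float).sum(-1)[0]
    y=np.clip(m-cv2.GaussianBlur(m[None],(0,0),25)[0],-120,60); print("hole",round((np.degrees(np.angle(-(y*np.exp(12j*A)).sum()))/12)%30,1))
E
python3 hole.py; python3 s.py
```

```text
hole 29.3
hole 29.3
hole 29.3
t 26.85 s 0.4244 l-L -0.0359 z-Z -0.0348 th -134.1 r 0.05 F s,l,z 3.41 5.5 -2.7 grip 0.194 59.6 tq [ 0.34 -0.97 -0.12]
```

The wheel stands still at 209.3°, on target, and the grip is firm at 60 N.

```bash
python3 -c "
from bench import ctrl
print(ctrl.hand_in())"
```

```text
the job is handed in; nothing more can be done
None
```

I wound the wheel through one and a half turns, felt its heavy side about 29° behind the white line (good to about 3°), and handed the job in with that side straight down and the handle held at 60 N; the first grip missed because the real fingertips sit about 40 mm behind the reported TCP, so I gripped again lower.

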